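# Load the filter test tray and hold the key switch on

### The arm

A 6-joint arm with a two-finger parallel gripper is mounted at the origin on the work surface. World frame = base frame: x ahead of the robot, y to its left, z up, the work surface at z = 0. Lengths are in m, angles in degrees, forces in N, time in s.
With the tool pointing down it reaches from about 0.375 to 0.75 m from the base axis. Payload 9 kg.
Tool frame: the origin (TCP) lies where the fingers leave the gripper's body, on its centre line; the fingertips stand 73 mm ahead of it and the grasp point (between the pads) lies 54 mm ahead of it (robot.tip_reach is the distance from the TCP to the fingertips, in m); z points along the fingers, y is the line along which they close (so a half turn about z gives the same grasp; the last joint's range is limited). The gripper opens to 85 mm and grips with 20 to 120 N. Pads are 22 mm wide; open, the fingers measure 114 mm over their backs; the gripper's body (76 mm by 85 mm) begins 54 mm behind the grasp point. The pads swing forward as they close: fully open they stand 13 mm farther back than shut.
Start: joints at [-78.994, 5.964, 5.575, 89.605, 0, 77.527], TCP at [0.239, -0.55, 0.304] pointing down, gripper open.
Joint ranges: [-171.21, 171.21], [-48.23, 106.86], [-62.78, 66.21], [-105.2, 120.99], [-86.42, 89.51], [-180, 180]. Speed limits (degrees/s): [127.2, 127.2, 147.25, 180, 180, 180].

### API

Orientations are given as [roll, pitch, yaw] about the fixed x, y, z axes, in that order (R = Rz(yaw) Ry(pitch) Rx(roll)).
In Python, from plant import robot gives the robot as it stands. Calls block until the motion is done:
- robot.move_pose(position, orientation): joint-space move of the TCP to a pose.
- robot.line_to(position, vel=0.15, rotation=None, guard=None): straight line of the TCP; rotation=None keeps the orientation; vel is the mean speed in m/s. With guard (N) it stops when the force on the tool has changed by that much, and returns True; else False.
- robot.goto_joints(angles): joint-space move.
- robot.set_gripper(opening): finger opening in m; the grip force is fixed at half the most; returns when the fingers have stopped.
- robot.pause(seconds).
- robot.ik(position, orientation): joint angles nearest the present ones, or None.
- robot.observe(): the state.
- robot.grab_frame(name): name is "side" or "top" or "wrist"; returns the picture (384x512x3 uint8, blue, green, red); there is no depth.
- robot.get_calibration(name): a dict with "vertical_fov" (degrees; the focal length in pixels is half the picture's height over the tangent of half this angle, whatever the lens; pixels are square), "cx", "cy" (the principal point, pixels), "rvec" (rotation vector, rad) and "tvec" (3), from world to camera coordinates, as OpenCV has them. Camera axes: x right, y down, z forward; pixel columns grow to the right and rows downward; lengths in m; the calibration is good to about 2 mm. A picture is of the moment at which its call begins: read the wrist's pose just before it. get_calibration takes no time and is no camera call; for the wrist camera it gives the pose at the moment of the call.
A pose or a line that the arm cannot do raises robot.IKError and nothing moves.
- robot.job_done(): hands the job in; it is judged then, once.
The state is a dict: "time": time; "q": joint angles; "qvel": joint speeds; "joint_torque": joint torques, N m; "tool_pos": TCP position; "tcp_rot": TCP orientation; "ft_force": force on the tool from outside, world axes, zero at the start; "torque": the same for the moment, N m; "gripper_width": finger opening in m; "gripper_force": force on a finger pad.
Only numpy, scipy, OpenCV 4.12 (cv2) and the standard library are available. Lean on these libraries where they do the work, as an engineer would, in place of code of your own. Each camera call takes 0.05 s, during which the arm holds its last target. There are 200 camera calls.

### The job

Start the filter test: first stand the loose filter canister upright in the empty ring-marked place on the grey tray, so that the three canisters make one neat row, and let go of it. Then take the red key from its black holder, push it fully home into the keyway of the yellow key switch, rocking it a little if the sprung pins drag, and turn it clockwise (seen from above) a quarter turn to the stop. The switch springs back, so finish still gripping the key, fully home and turned to the stop; leave the other two canisters and everything else where they are.

Things in the scene. Friction and masses are not known exactly. Their poses are not given: they have to be found in the camera images.
- can_c_mid (a point): The loose filter canister: olive green cylinder, 54 mm diameter for the lower 67 mm, then a black 36 mm diameter cap, 80 mm tall in all, yellow band, about 0.25 kg, standing alone on the red-brown table. Point at its centre, 40 mm above its underside; z is up its axis.
- can_a_mid (a point): First of the two canisters that already stand on the tray (same size); centre point, 40 mm above its underside. Do not move.
- can_b_mid (a point): Second of the two canisters that already stand on the tray (same size); centre point, 40 mm above its underside. Do not move.
- spot_mid (a point): The empty place on the tray: a thin yellow ring 62 mm across painted on the tray's black rubber top. Point at the ring's centre, on the tray's top, 30 mm above the table. It may be any of the three places of the row; the places are 85 mm apart. The ring's own axes carry no meaning: take the row's direction from tray.
- tray: The fixed grey test tray with black rubber top, 110 mm (its x, across the row) by 300 mm (its y, along the row) by 30 mm high; origin at the centre of its underside, on the table. The row runs along its y through its centre; the three places lie at y = -85, 0 and +85 mm.
- key_grip (a point): The key, about 60 g, stands upright in its holder, blade down. Its bow (grip) is a red plate 40 mm wide (its x), 10 mm thick (its y), 40 mm tall. This is the point to grasp, in the bow: 60 mm above the blade tip, 18 mm below the bow's top, 28 mm above the collar's underside. Pinch the bow across its 10 mm thickness (along y). Axes: x across the bow and blade width, y thickness, z up.
- key_tip (a point): The tip of the key's blade, 60 mm below key_grip on the key's axis, same axes. Steel blade 32 mm long, 16 mm wide (x), 6 mm thick (y), tapering over its last 7 mm to 9 by 2 mm; above it a steel collar 26 by 14 by 6 mm that stops it on the plug's face. The key is the same either way round (half turn about z).
- holder: Fixed black key holder 64 (x) by 50 (y) by 40 mm high, origin at the centre of its underside. The key's blade stands loosely in a slot along its x, the collar resting on its top; lift the key straight up at least 40 mm to free it.
- keyway (a point): Centre of the keyway's mouth, on the top face of the round steel plug in the switch, 62 mm above the table. The slot, 18.5 mm along this point's x by 8.5 mm along its y, turns with the plug; z is up. The key goes straight down with its x along this x (either way round) and is home when its collar sits on the face, tip 32 mm below the mouth.
- switch: The fixed yellow key switch box, 100 by 100 by 60 mm, origin at the centre of its underside; the steel plug, 44 mm across, is in the middle of its top. In the slot two sprung brass pins stick out 4 mm from opposite sides, 12 and 22 mm down: passing them takes roughly 5 to 15 N of push, and rocking the key some 4 degrees helps.
- plug (a joint): Turn of the key plug, rad: 0 as it rests, growing clockwise seen from above to its stop at 1.57. A spring (about 0.02 N m at rest, 0.11 N m at the stop) turns it back when let go.
- coupling_mid (a point): Bystander: brass hose coupling ring, 40 mm across, 24 mm high; centre.
- spray_mid (a point): Bystander: white bottle with blue label and cap, 56 mm across, 140 mm tall; centre, 70 mm up.
- spanner_grip (a point): Bystander: steel spanner, 180 mm long, lying; point on its handle.
- radio_mid (a point): Bystander: black hand radio lying flat, 150 by 56 by 34 mm, antenna 90 mm more along its x; centre of its body.
Not all that is in view belongs to the job. Several things look just like the switch: the one meant starts farthest to the robot's left. What is shaped like the part that bears key_grip but orange is not meant.

How it is judged (in metres and radians):
On the way, in this order (a step that is already met when the one before it is completed fails the run):
1. the loose canister stands in the empty place of the row, let go (horizontal distance between can_c_mid and spot_mid below 0.012 m and z of can_c_mid in the frame of spot_mid between 0.034 and 0.046 m and angle between can_c_mid's own z axis and vertical below 0.12 rad and contact force between the fingers and can_c below 0.3 N), for 0.3 s.
2. the key is fully home in the keyway, not yet turned (z of key_tip in the frame of keyway below -0.0285 m and horizontal distance between key_tip and keyway below 0.005 m and angle between key_tip's own z axis and vertical below 0.15 rad and value of joint plug below 0.35 rad), for 0.1 s.
3. the key, home and gripped, is turned a quarter clockwise (z of key_tip in the frame of keyway below -0.0285 m and horizontal distance between key_tip and keyway below 0.005 m and angle between key_tip's own z axis and vertical below 0.15 rad and contact force between the fingers and key above 2 N and value of joint plug above 1.35 rad), for 0.2 s.
At the end, for the whole second after the job is handed in: Third canister upright (7 deg) on the tray within 12 mm of the ring's centre, released; key home (tip 28.5 mm down or more) and gripped, plug held at 1.35 rad or more; the other two canisters within 12 mm, other bystanders within 30 mm of their starts (all of step 1 and all of step 3 and not (distance of can_a_mid from where it was at the start of the episode above 0.012 m) and not (distance of can_b_mid from where it was at the start of the episode above 0.012 m) and not (distance of coupling_mid from where it was at the start of the episode above 0.03 m) and not (distance of spray_mid from where it was at the start of the episode above 0.03 m) and not (distance of spanner_grip from where it was at the start of the episode above 0.03 m) and not (distance of radio_mid from where it was at the start of the episode above 0.03 m)); the arm keeps its last pose, push and grip.
It fails at once if one of the two canisters already on the tray was shoved over 12 mm (distance of any of can_a_mid, can_b_mid from where it was at the start of the episode above 0.012 m).
It fails at once if the coupling, white bottle, spanner or radio was moved over 30 mm (distance of any of coupling_mid, spray_mid, spanner_grip, radio_mid from where it was at the start of the episode above 0.03 m).
It also fails if it takes over 72 s, if anything falls off the work surface, if the arm or the gripper's body presses on something with over 40 N, if the wrist force passes 120 N, or if a joint passes its speed limit or range.

## Working session

There is one attempt and no reset: what is moved stays moved. The work goes in short steps, each a Python script; the robot and the scene stay as the last script left them, time stands still between calls to the robot, and variables do not carry over. Pictures are saved under pics/ and viewed, at most 12 in all, crops included, and the job is handed in when it is done.

```bash
ls; mkdir -p pics; python3 - <<'E'
from plant import robot
import cv2
for n in ("top","side"):
    im=robot.grab_frame(n); cv2.imwrite(f"pics/{n}0.png",im)
    cv2.imwrite(f"pics/{n}0b.png",cv2.resize(im,(800,600),interpolation=cv2.INTER_CUBIC))
    print(robot.get_calibration(n))
print(robot.observe())
E
```

```text
pics
{'vertical_fov': 55.85285205737811, 'cx': 252.6046694913153, 'cy': 192.58761960730934, 'rvec': array([ 1.99528131, -2.21846431,  0.23298129]), 'tvec': array([0.05482197, 0.54006194, 0.92509889])}
{'vertical_fov': 47.33757219325371, 'cx': 257.2274607648285, 'cy': 188.66518402516212, 'rvec': array([ 0.7177541 , -2.71193718,  0.96845627]), 'tvec': array([0.46178361, 0.22190912, 1.06323042])}
{'time': 0.1, 'q': array([-7.89925795e+01,  5.99487936e+00,  5.53171143e+00,  8.96029435e+01,
        9.38346952e-04,  7.75276494e+01]), 'qvel': array([ 0.0139395 , -0.08747814,  0.02584374, -0.04185531,  0.05482677,
       -0.02936168]), 'joint_torque': array([ 6.17406578e-03, -5.58200347e+01,  5.04725218e+01,  1.26934354e-02,
       -2.87048560e-04, -3.25476051e-06]), 'tool_pos': array([ 0.23903721, -0.55010929,  0.30320515]), 'tcp_rot': array([-1.79935651e+02, -1.51941912e-02,  2.34797621e+01]), 'ft_force': array([-0.53116314,  0.14886349,  0.00775089]), 'torque': array([ 0.02862696, -0.04472404, -0.00386562]), 'gripper_force': 0.0, 'gripper_width': 0.08544061699159576}
```

View pics/top0b.png

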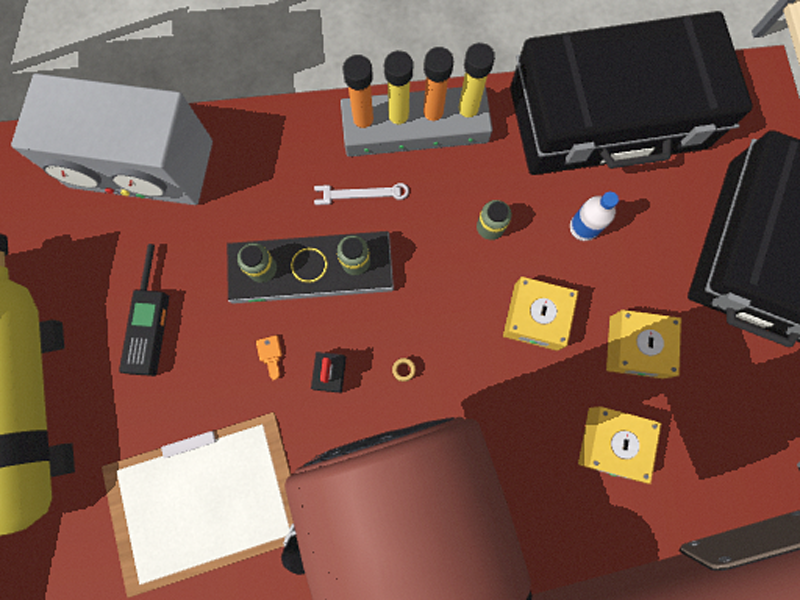

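View pics/side0b.png

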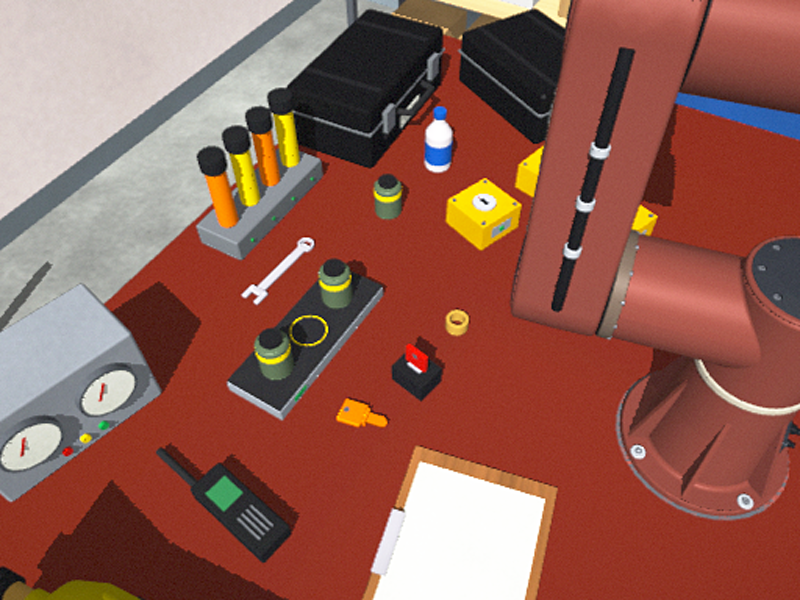

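Top view (800×600): there are three yellow switches at (544,311), (651,343) and (625,444). The red key in its black holder is at (327,370), and the orange decoy lies at (270,355). The loose can is at (495,215), standing alone. The tray has its ring at (309,265) in the middle place, with two cans beside it. The bottle, spanner, radio and coupling are also in view. Next I compute world positions.

```bash
cat > h.py <<'E'
import numpy as np, cv2
from plant import robot
def cam(c):
    f=192/np.tan(np.radians(c["vertical_fov"]/2)); R=cv2.Rodrigues(np.array(c["rvec"],float))[0]
    return f,R,np.array(c["tvec"],float),c["cx"],c["cy"]
def ray(c,uv,z):
    f,R,t,cx,cy=cam(c); d=R.T@np.array([(uv[0]-cx)/f,(uv[1]-cy)/f,1]); o=-R.T@t
    return o+d*(z-o[2])/d[2]
def proj(c,p):
    f,R,t,cx,cy=cam(c); q=R@np.array(p,float)+t; return np.array([cx+f*q[0]/q[2],cy+f*q[1]/q[2]])
def big(U,k=1.5625): return [(x+.5)/k-.5 for x in U]
E
python3 - <<'E'
from h import *
np.set_printoptions(precision=4,suppress=True)
c=robot.get_calibration("top"); f,R,t,_,_=cam(c); print("cam",-R.T@t)
for n,U,z in [("sw1",(544,311),.062),("sw2",(651,343),.062),("sw3",(625,444),.062),("canC",(497,210),.08),("ring",(309,265),.03),("A",(257,251),.08),("B",(352,242),.08),
 ("t1",(228,243),.03),("t2",(390,233),.03),("t3",(393,288),.03),("t4",(229,299),.03),("key",(325,369),.06),("orange",(270,355),0),("ring2",(404,369),.024),("bottle",(609,200),.14),("spanner",(360,193),.0),("radio",(146,340),.034)]:
    print(n,ray(c,big(U),z))
c=robot.get_calibration("side"); print("side")
for n,U,z in [("sw1",(485,202),.062),("canC",(388,182),.08),("ring",(309,331),.03),("key",(417,355),.07)]:
    print(n,ray(c,big(U),z))
E
```

```text
cam [0.3332 0.0132 1.0194]
sw1 [ 0.4976 -0.2558  0.062 ]
sw2 [ 0.4235 -0.4274  0.062 ]
sw3 [ 0.2641 -0.3518  0.062 ]
canC [ 0.6824 -0.1979  0.08  ]
ring [0.6326 0.1453 0.03  ]
A [0.6523 0.2266 0.08  ]
B [0.6509 0.0611 0.08  ]
t1 [0.6903 0.2901 0.03  ]
t2 [ 0.6776 -0.0074  0.03  ]
t3 [ 0.5736 -0.002   0.03  ]
t4 [0.5848 0.2928 0.03  ]
key [0.4383 0.1276 0.06  ]
orange [0.4806 0.2318 0.    ]
ring2 [ 0.4276 -0.0061  0.024 ]
bottle [ 0.6576 -0.3705  0.14  ]
spanner [0.7748 0.0411 0.    ]
radio [0.5253 0.4404 0.034 ]
side
sw1 [ 0.4945 -0.2557  0.062 ]
canC [ 0.6745 -0.1958  0.08  ]
ring [0.6294 0.1464 0.03  ]
key [0.4343 0.1232 0.07  ]
```

```bash
cat >> h.py <<'E'
np.set_printoptions(precision=4,suppress=True)
def snap(n):
    import json
    c=robot.get_calibration("wrist"); im=robot.grab_frame("wrist"); cv2.imwrite(f"pics/{n}.png",im)
    json.dump({k:np.array(v).tolist() for k,v in c.items()},open(f"pics/{n}.json","w")); return c,im
def load(n):
    import json
    return json.load(open(f"pics/{n}.json"))
E
python3 - <<'E'
from h import *
robot.move_pose([.46,-.2558,.26],[180,0,88]); robot.pause(.2); c,im1=snap("w_sw")
f,R,t,_,_=cam(c); print("cam",-R.T@t,"fwd",R[2],"right",R[0]); print(proj(c,[.4976,-.2558,.062]))
robot.move_pose([.67,-.196,.26],[180,0,88]); robot.pause(.2); c,im2=snap("w_can"); print(proj(c,[.68,-.196,.08]))
print(robot.observe()["time"],robot.observe()["q"])
cv2.imwrite("pics/w12.png",cv2.resize(np.hstack([im1,im2]),(800,300),interpolation=cv2.INTER_AREA))
E
```

```text
cam [ 0.4627 -0.1823  0.3297] fwd [-0.0118 -0.296  -0.9551] right [ 0.9993 -0.0375 -0.0007]
[294.4641 181.8755]
[267.6886 187.535 ]
2.8583 [-27.0954  23.3092  21.1091  87.7515  -0.0023  64.9812]
```

View pics/w12.png

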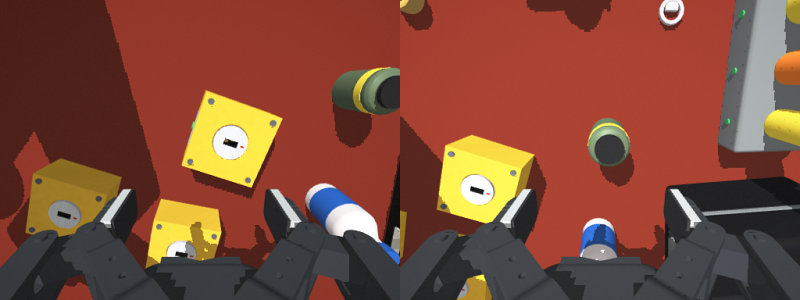

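The left half shows sw1 at about (231,143), matching its prediction, with the decoy switches to its left and below. The right half shows the loose can, cap at (209,150). Now a close crop to check the choice and measure.

```bash
python3 - <<'E'
from h import *
a=cv2.imread("pics/w_sw.png")[143:223,246:346]; b=cv2.imread("pics/w_can.png")[135:235,218:318]
a=cv2.resize(a,(750,600),interpolation=cv2.INTER_CUBIC)[:, 175:575]; b=cv2.resize(b,(400,400),interpolation=cv2.INTER_CUBIC)
b=cv2.copyMakeBorder(b,0,200,0,0,cv2.BORDER_CONSTANT)
cv2.imwrite("pics/crop1.png",np.hstack([a,b]))
E
```

```text
(no output)
```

View pics/crop1.png

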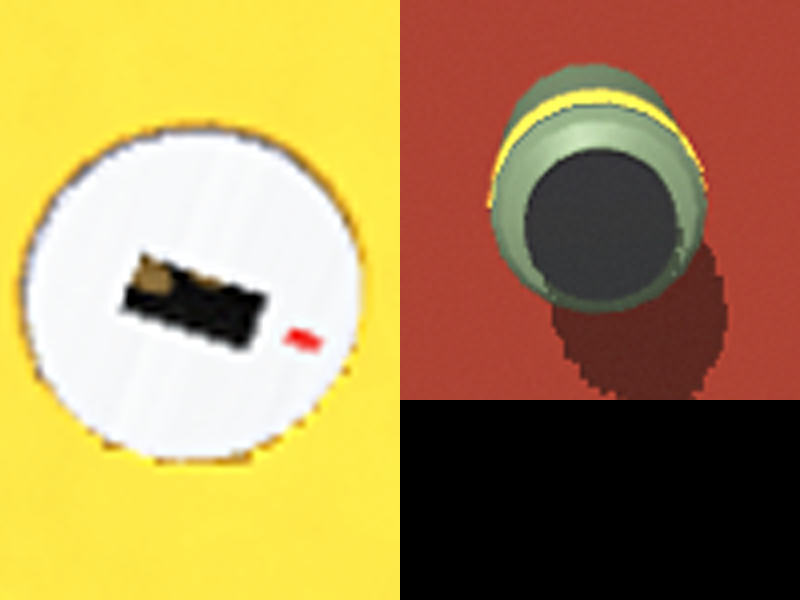

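The left crop shows sw1's plug with its keyway (slot ends about (132,280) and (258,322)) and two brass pins, so it is the right sort of part. The right crop is the loose olive can, cap centre at (604,225). Measure, then pick it up.

```bash
python3 - <<'E'
from h import *
c=load("w_sw"); P=lambda U:ray(c,[246+(U[0]+175+.5)/7.5-.5,143+(U[1]+.5)/7.5-.5],.062)
print("plug",P((192,293)),"slot",P((195,301)))
l,r=P((132,280)),P((258,322)); d=r-l; print("slotdir",np.degrees(np.arctan2(d[1],d[0])),np.linalg.norm(d))
c=load("w_can"); can=ray(c,[218+(204.5)/4-.5,135+(225.5)/4-.5],.08); print("can",can)
x,y=can[:2]
robot.line_to([x,y,.2],vel=.25); 
robot.line_to([x,y,.104],vel=.15,guard=8)
robot.set_gripper(0.04); o=robot.observe(); print(o["gripper_width"],o["gripper_force"],o["tool_pos"],o["time"])
robot.line_to([x,y,.25],vel=.2)
robot.move_pose([.57,.0,.27],[180,0,88]); robot.pause(.2); c,im=snap("w_tray")
f,R,t,_,_=cam(c); print(-R.T@t,R[2])
o=robot.observe(); print(o["gripper_width"],o["gripper_force"],o["ft_force"],o["q"],o["time"])
cv2.imwrite("pics/w_trayb.png",cv2.resize(im,(800,600),interpolation=cv2.INTER_CUBIC))
E
```

```text
plug [ 0.4976 -0.2556  0.062 ] slot [ 0.498  -0.2567  0.062 ]
slotdir -20.942855236249347 0.017877083977562384
can [ 0.6808 -0.1993  0.08  ]
0.05260748162690207 63.48865628242493 [ 0.6815 -0.1996  0.1056] 4.45
[0.5735 0.0733 0.3392] [-0.0122 -0.2959 -0.9551]
0.0527007634136428 63.22632908821106 [-0.7947 -0.5071 -2.8992] [-13.2262   0.5688  -3.5721  85.8882  -0.007   78.8462] 6.5
```

View pics/w_trayb.png

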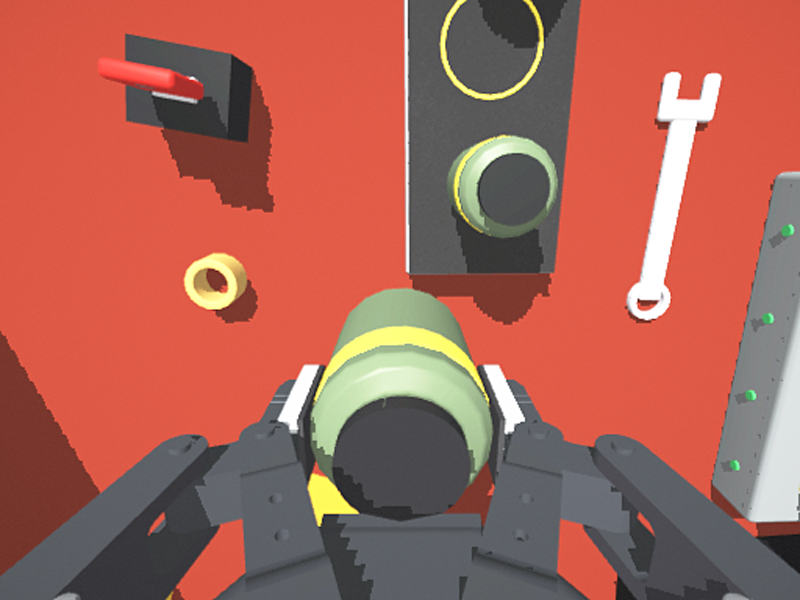

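The wrist view shows the can held upright between the pads. The empty ring is at about (492,46), can B's cap at (514,188), and the key with its red bow is in the holder at (150,78). One frame nearer will give ring, tray and key.

```bash
python3 - <<'E'
from h import *
robot.move_pose([.57,.075,.29],[180,0,88]); robot.pause(.2); c,im=snap("w_tray2")
print(robot.observe()["time"])
cv2.imwrite("pics/w_tray2b.png",cv2.resize(im,(800,600),interpolation=cv2.INTER_CUBIC))
E
```

```text
7.1583
```

View pics/w_tray2b.png

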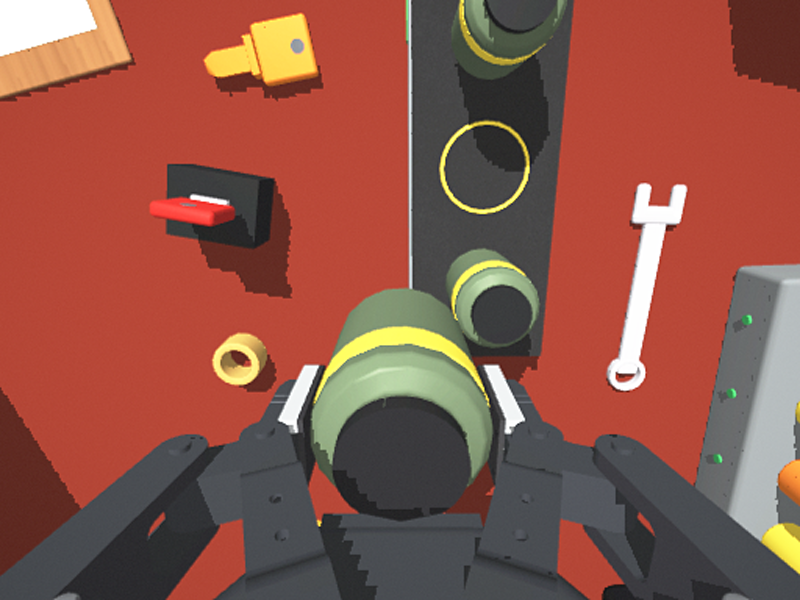

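```bash
python3 - <<'E'
from h import *
c=load("w_tray2"); P=lambda U,z:ray(c,big(U),z)
ring=P((485,167),.03); o=robot.observe(); tcp=o["tool_pos"]
cap=P((402,457),tcp[2]-.0256); B=P((502,314),.11); ring1=ray(load("w_tray"),big((492,46)),.03)
print("ring",ring,ring1,"held cap-tcp",cap-tcp,"B",B)
for a,b in [((411,0),(413,290)),((573,0),(543,355))]:
    d=P(a,.03)-P(b,.03); print("edge deg",np.degrees(np.arctan2(d[1],d[0])), P(b,.03))
print("wrist key",P((193,209),.08))
E
```

```text
ring [0.6332 0.1452 0.03  ] [0.633  0.1429 0.03  ] held cap-tcp [ 0.0005  0.0029 -0.0256] B [0.6305 0.0607 0.11  ]
edge deg 88.73554091411707 [0.5786 0.055  0.03  ]
edge deg 88.96892453727472 [ 0.6837 -0.0044  0.03  ]
wrist key [0.4409 0.1272 0.08  ]
```

```bash
python3 - <<'E'
from h import *
x,y=.633,.144
robot.move_pose([x,y,.27],[180,0,88.9]); robot.line_to([x,y,.155],vel=.15)
h=robot.line_to([x,y,.132],vel=.03,guard=4); o=robot.observe(); print(h,o["tool_pos"],o["ft_force"])
robot.set_gripper(0.08); robot.pause(.3)
robot.line_to([x,y,.27],vel=.2)
o=robot.observe(); print(o["gripper_width"],o["time"])
# look at key: camera sits ~+0.07 in -tool dir; yaw 88 keeps camera on +y side
robot.move_pose([.45,.085,.24],[180,0,88]); robot.pause(.2); c,im=snap("w_key")
u=proj(c,[.44,.1265,.07]); print(u)
np.save("pics/u.npy",u)
t=robot.grab_frame("top"); tb=cv2.resize(t[130:210,130:270],(700,400),interpolation=cv2.INTER_CUBIC)
cv2.imwrite("pics/after_place.png",tb)
cv2.imwrite("pics/w_keyb.png",cv2.resize(im,(800,600),interpolation=cv2.INTER_CUBIC))
E
```

```text
True [0.6328 0.1441 0.1355] [-1.001   0.1101  5.241 ]
0.08029270484459573 10.6833
[241.9808 146.743 ]
```

View pics/after_place.png

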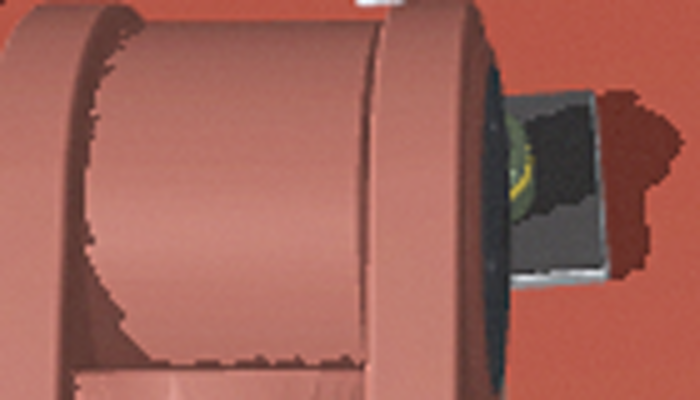

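View pics/w_keyb.png

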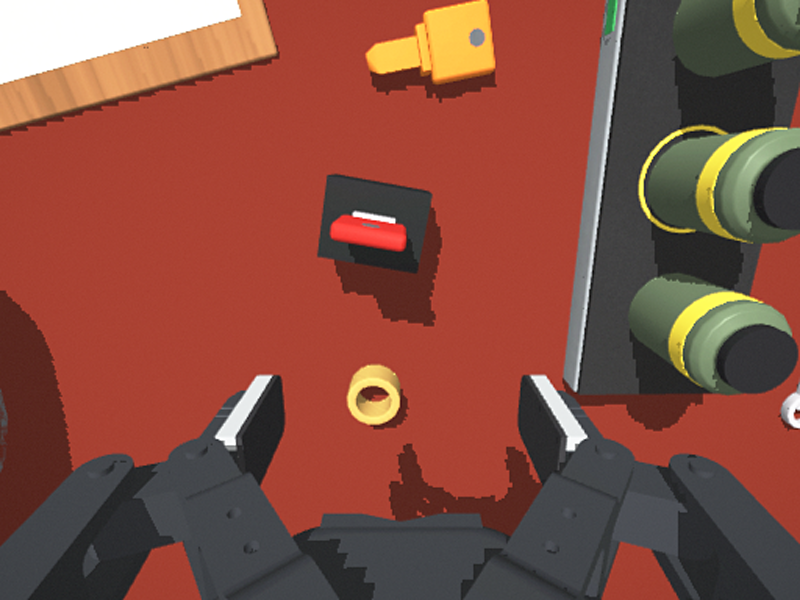

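The can stands within the yellow ring in line with its neighbours, released. The key's red bow is at about (370,232) on its holder, whose top corners are about (330,175), (431,191), (418,271) and (318,256). A close crop gives the key.

```bash
python3 - <<'E'
from h import *
im=cv2.imread("pics/w_key.png"); cv2.imwrite("pics/crop_key.png",cv2.resize(im[100:184,194:290],(768,672)[0:2],interpolation=cv2.INTER_CUBIC)[36:636])
c=load("w_key"); q=[ray(c,big(U),.04) for U in [(330,175),(431,191),(418,271),(318,256)]]
print("holder",np.mean(q,0))
for a,b in [(0,1),(3,2),(3,0),(2,1)]:
    d=q[b]-q[a]; print(np.degrees(np.arctan2(d[1],d[0])),np.linalg.norm(d))
E
```

```text
holder [0.436  0.1256 0.04  ]
-10.745103099896735 0.06094789826817116
-10.745754692548571 0.06362874613172918
76.5371877543986 0.04986156920049356
79.61916046878761 0.04980721846166159
```

View pics/crop_key.png

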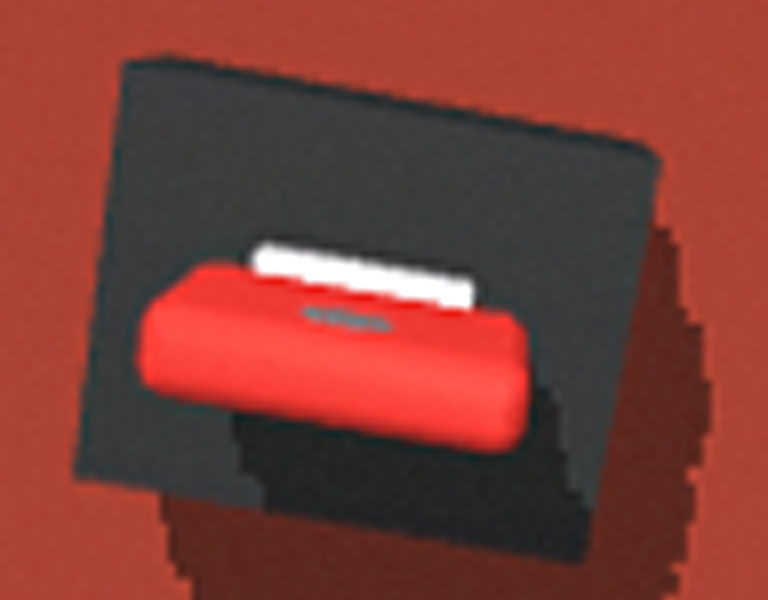

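The crop shows the red bow's top face centred at about (334,378), running parallel to the holder at about −10°. Grasp and lift.

```bash
python3 - <<'E'
from h import *
c=load("w_key"); P=lambda U,z:ray(c,[194+(U[0]+.5)/8-.5,100+(U[1]+36.5)/8-.5],z)
k=P((334,378),.086); d=P((515,452),.086)-P((150,388),.086); print("key",k,np.degrees(np.arctan2(d[1],d[0])),np.linalg.norm(d))
d=P((472,285),.046)-P((258,250),.046); print("collar",np.degrees(np.arctan2(d[1],d[0])))
x,y=(k[:2]+np.array([.436,.1256]))/2; print(x,y)
yaw=169.3
robot.move_pose([x,y,.22],[180,0,yaw]); print(robot.observe()["q"])
h=robot.line_to([x,y,.123],vel=.12,guard=8); print(h)
robot.set_gripper(0.0); o=robot.observe(); print(o["gripper_width"],o["gripper_force"],o["tool_pos"],o["ft_force"])
robot.line_to([x,y,.19],vel=.12); robot.pause(.2)
c,im=snap("w_held"); o=robot.observe(); print(o["gripper_width"],o["ft_force"],o["tool_pos"],o["time"])
u=proj(c,[x,y,.154]); print(u); u=u.astype(int)
cv2.imwrite("pics/heldb.png",cv2.resize(im[184:384,156:356],(600,600),interpolation=cv2.INTER_CUBIC))
E
```

```text
key [0.4354 0.1252 0.086 ] -12.072320342769483 0.03726869914998137
collar -11.218129935633643
0.4356873414146678 0.12541998259986298
[ -0.5561 -20.3746 -27.4684  82.9002  -0.0012  10.2278]
False
0.00911444779108271 58.582080602645874 [0.4358 0.1254 0.1232] [-0.5325  0.2664  1.6719]
0.00930976584681648 [ 0.1915 -0.7433 -0.9359] [0.4353 0.1254 0.1892] 15.575
[259.2694 286.7367]
```

View pics/heldb.png

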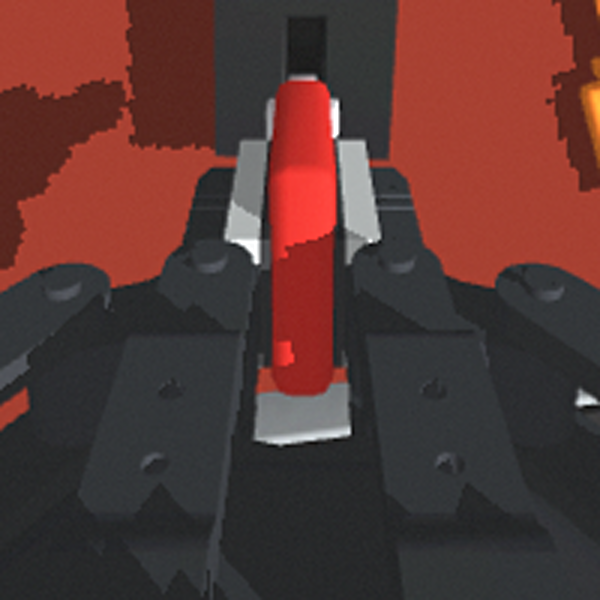

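The key is held squarely in the pads, bow top spanning rows ~165 to 392 in this crop at column ~303, and clear of the holder. Next: estimate its offset in the grip, then insert with a force guard.

```bash
python3 - <<'E'
from h import *
from scipy.spatial.transform import Rotation as Ro
c=load("w_held"); P=lambda U,z:ray(c,[156+(U[0]+.5)/3-.5,184+(U[1]+.5)/3-.5],z)
o=robot.observe(); tcp=o["tool_pos"]; R0=Ro.from_euler("xyz",o["tcp_rot"],degrees=True)
a,b=P((304,165),tcp[2]-.037),P((302,392),tcp[2]-.037); print("bow len",np.linalg.norm(a-b))
d=R0.inv().apply((a+b)/2-tcp); print("offset in tool",d)
dx=float(np.clip(d[0],-.003,.003)); 
s=np.array([.4978,-.2561]); yaw=159.1
off=Ro.from_euler("xyz",[180,0,yaw],degrees=True).apply([dx,0,0])[:2]
t=s-off; print(t)
robot.line_to([tcp[0],tcp[1],.26],vel=.2)
robot.move_pose([t[0],t[1],.23],[180,0,yaw]); print(robot.observe()["q"])
robot.line_to([t[0],t[1],.185],vel=.12); robot.pause(.2); print(robot.observe()["ft_force"])
h=robot.line_to([t[0],t[1],.167],vel=.03,guard=6); o=robot.observe(); print(h,o["tool_pos"],o["ft_force"],o["torque"],o["time"])
E
```

```text
bow len 0.03851918921602663
offset in tool [ 0.0027 -0.0011  0.037 ]
[ 0.5003 -0.257 ]
[-40.4232  -0.716   -8.9651  81.7687   0.0145 -19.5944]
[ 0.6029 -0.4431 -0.2568]
False [ 0.5    -0.2569  0.1667] [-1.5322  0.2286 -2.089 ] [0.1389 0.5765 0.0274] 19.0
```

```bash
python3 - <<'E'
from h import *
o=robot.observe(); x,y=.5003,-.257
for z in (.161,.156,.151,.1465,.1445):
    h=robot.line_to([x,y,z],vel=.03,guard=18); o=robot.observe()
    print(h,o["tool_pos"],o["ft_force"],o["torque"],o["gripper_width"],o["time"])
    if h: break
E
```

```text
False [ 0.4998 -0.2575  0.161 ] [-6.1479 -1.7277  0.2487] [-0.5242  1.3355 -0.039 ] 0.009233941872732966 19.35
False [ 0.4998 -0.2575  0.1566] [-6.6481 -1.0001  4.5302] [-0.2578  1.6464 -0.104 ] 0.009253919852360478 19.6667
True [ 0.5001 -0.2576  0.1543] [ 1.0117 -0.024  -2.3885] [ 0.0868 -0.1035 -0.0926] 0.009494266323747351 19.875
```

```bash
cat > rock.py <<'E'
from h import *
from scipy.spatial.transform import Rotation as Ro
def pose(tip,a,b,yaw,dx,L=.115):
    """TCP position and rpy with key tilted by a about key x, b about key y, pivot at tip"""
    R=Ro.from_euler("xyz",[180,0,yaw],degrees=True)*Ro.from_euler("xy",[a,b],degrees=True)
    return np.array(tip)-R.apply([dx,0,L]), R.as_euler("xyz",degrees=True)
def rep(h):
    o=robot.observe(); print(h,o["tool_pos"],o["ft_force"],o["torque"],o["gripper_width"],o["time"]); return o
E
python3 - <<'E'
from rock import *
rep(0)
s=[.4973,-.2563]
for z in (.154,.152,.150,.1475,.146,.1445):
    for a in (3.5,-3.5,0):
        p,r=pose([*s,z-.115],a,0,159.1,.0018); h=robot.line_to(p,vel=.03,rotation=r,guard=22); o=rep(h)
    if abs(o["ft_force"][2])>20 or o["tool_pos"][2]-z>.003: break
E
```

```text
0 [ 0.5001 -0.2576  0.1543] [ 1.0117 -0.024  -2.3885] [ 0.0868 -0.1035 -0.0926] 0.009494266323747351 19.875
False [ 0.502  -0.2508  0.1544] [ 0.6323 -3.071   0.0068] [-0.8498 -0.1645 -0.0651] 0.0092711221734558 20.2667
False [ 0.497  -0.2634  0.1542] [4.584  2.0197 3.6314] [ 0.4365 -0.9437 -0.0459] 0.009064047573661941 20.8833
False [ 0.4993 -0.257   0.1543] [ 2.425  -1.3853  3.0351] [-0.1672 -0.8883 -0.0482] 0.009243035184347872 21.2667
False [ 0.5016 -0.2507  0.1524] [ 1.2472 -0.8699  6.0273] [-0.2438 -0.5528 -0.0221] 0.009210304488725346 21.6583
False [ 0.4965 -0.2631  0.1518] [3.8107 3.3169 4.4994] [ 0.8487 -0.9267 -0.0653] 0.009649633146587497 22.275
False [ 0.4989 -0.2568  0.1519] [2.5669 1.8368 3.0799] [ 0.2735 -0.5885 -0.0243] 0.009471172087266737 22.6583
False [ 0.5014 -0.2507  0.1504] [ 0.4543 -0.1605  7.7042] [ 0.1301 -0.0422 -0.0757] 0.009203182133793656 23.05
False [ 0.4965 -0.2631  0.1497] [3.7217 6.3374 5.4082] [ 1.2397 -0.9096 -0.0596] 0.00910872350547075 23.6667
False [ 0.4988 -0.2568  0.1497] [1.7757 1.3169 1.0703] [ 0.4055 -0.5293 -0.0779] 0.009064697484369937 24.0
[... 295 characters left out ...]
-0.0249] 0.009665143501180282 25.45
False [ 0.5014 -0.2508  0.146 ] [-0.6254 -0.5096  2.5454] [-0.0504  0.1544 -0.0622] 0.009038378526384791 25.8417
False [ 0.4967 -0.263   0.1456] [3.0683 6.1228 3.6555] [ 1.269  -0.6794 -0.0629] 0.00943511515283455 26.4583
False [ 0.499  -0.2569  0.1458] [ 1.5179  1.8277 -0.8035] [ 0.458  -0.5166 -0.0677] 0.009040952356641142 26.8417
False [ 0.5015 -0.2511  0.1452] [-1.9328 -0.0707  6.6831] [ 0.0246  0.3373 -0.0277] 0.009526898972701078 27.2333
False [ 0.4969 -0.263   0.1451] [2.4383 7.0654 8.0365] [ 1.8018 -0.5936  0.0068] 0.00948624395475742 27.85
False [ 0.4992 -0.257   0.1451] [1.2286 3.0783 7.6509] [ 0.7825 -0.2254 -0.1153] 0.009190299639621818 28.2333
```

```bash
python3 - <<'E'
from rock import *
s=[.4973,-.2563]
for z in (.1435,.142,.1405):
    p,r=pose([*s,z-.115],0,0,159.1,.0018); h=robot.line_to(p,vel=.02,rotation=r,guard=20); o=rep(h)
    if h or o["ft_force"][2]>20: break
robot.pause(.3); rep(0)
c,im=snap("w_home"); cv2.imwrite("pics/w_homeb.png",cv2.resize(im[130:330,156:356],(600,600),interpolation=cv2.INTER_CUBIC))
E
```

```text
False [ 0.4992 -0.2572  0.1449] [-1.4638  5.2187 13.5503] [ 1.3822  0.28   -0.0592] 0.008861759895313733 28.4833
False [ 0.4993 -0.2573  0.1448] [-5.5395  9.0168 24.9367] [ 2.0443  1.193  -0.0311] 0.009547968437955589 28.7333
0 [ 0.4993 -0.2573  0.1448] [-5.1363  8.6106 25.3883] [ 2.0062  1.1621 -0.0232] 0.009341574435910827 29.0333
```

View pics/w_homeb.png

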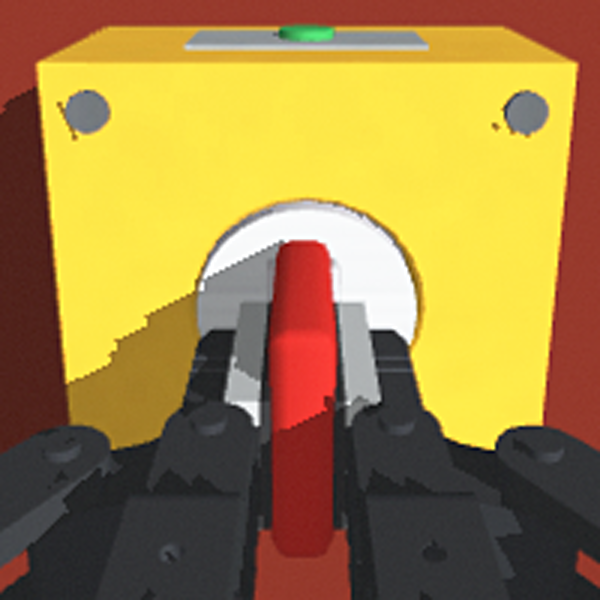

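The bow sits in the pads as before, and the collar is seated: the push is now stiff, 25 N at the expected height. Ease the push and turn.

```bash
python3 - <<'E'
from rock import *
s=[.4973,-.2563]
p,r=pose([*s,.1435-.115],0,0,159.1,.0018); robot.line_to(p,vel=.02,rotation=r); rep(0)
for a in (15,30,45,60,75,85,90,95,99,102):
    p,r=pose([*s,.1430-.115],0,0,159.1-a,.0018)
    h=robot.line_to(p,vel=.01,rotation=r,guard=30); o=rep((a,h,round(o["tcp_rot"][2],1) if a>15 else 0))
    if h or abs(o["torque"][2])>1.2: break
print(o["q"],o["tcp_rot"])
E
```

```text
0 [ 0.4992 -0.2572  0.1449] [-1.2658  5.3858 13.8164] [ 1.3665  0.2703 -0.0368] 0.009158143624332411 29.3333
(15, False, 0) [ 0.4993 -0.2577  0.1449] [-1.1274  6.9837 16.2121] [1.4869 0.1068 0.0769] 0.009422091601942304 29.7417
(30, False, np.float64(144.1)) [ 0.499  -0.258   0.1449] [-0.5284  6.7906 15.8405] [1.5425 0.0936 0.0754] 0.00964905774433491 30.15
(45, False, np.float64(129.1)) [ 0.4986 -0.2583  0.1449] [-0.6182  6.721  16.3723] [1.4858 0.1056 0.0277] 0.009347925904213763 30.5583
(60, False, np.float64(114.1)) [ 0.4981 -0.2584  0.1449] [-0.3998  6.6673 16.4546] [1.4939 0.1851 0.0846] 0.009132515048043464 30.9667
(75, False, np.float64(99.1)) [ 0.4976 -0.2584  0.1449] [-2.3146  7.9159 17.1032] [1.4919 0.3198 0.0368] 0.009298886721166173 31.375
(85, False, np.float64(84.1)) [ 0.4972 -0.2583  0.1449] [-0.972   6.5974 16.8555] [1.5164 0.4455 0.0671] 0.009375412792849832 31.7
(90, False, np.float64(74.1)) [ 0.4971 -0.2583  0.1449] [-2.2098  6.8368 16.8059] [1.448  0.3646 0.1186] 0.009253426362150933 31.95
(95, False, np.float64(69.1)) [ 0.4969 -0.2582  0.1449] [-1.0333  7.1049 17.023 ] [1.5205 0.467  0.0903] 0.00918384374974178 32.2
(99, False, np.float64(64.1)) [ 0.4968 -0.2581  0.1449] [-2.1203  6.9212 16.8722] [1.5182 0.476  0.1154] 0.00950408600909799 32.45
(102, False, np.float64(60.1)) [ 0.4967 -0.2581  0.1449] [-2.0797  7.2105 17.618 ] [1.5416 0.4474 0.2086] 0.008945122249539793 32.7
[-40.8938   0.8046 -16.3677  72.7734   0.125   82.0012] [179.9289  -0.1162  57.1051]
```

```bash
python3 - <<'E'
from rock import *
s=[.4973,-.2561]
for a in (104,106,108,110):
    p,r=pose([*s,.1430-.115],0,0,159.1-a,.0018)
    h=robot.line_to(p,vel=.01,rotation=r,guard=30); robot.pause(.2); o=rep((a,h)); print(o["tcp_rot"][2])
    if h or abs(o["torque"][2])>.6: break
# side/wrist check of the red plug mark
c,im=snap("w_turn"); hsv=cv2.cvtColor(im,cv2.COLOR_BGR2HSV)
m=((hsv[...,0]<6)|(hsv[...,0]>174))&(hsv[...,1]>180)&(hsv[...,2]>150)
n,l,st,ce=cv2.connectedComponentsWithStats(m.astype("uint8"))
for i in range(1,n):
    w=ray(c,ce[i],.062)
    if st[i,4]>3 and np.hypot(*(w[:2]-s))<.03: print(st[i],ce[i],w,np.degrees(np.arctan2(w[1]+.2556,w[0]-.4976)))
E
```

```text
(104, False) [ 0.4967 -0.258   0.1449] [-1.7812  6.9152 16.8581] [1.4117 0.4091 0.4168] 0.009234459214297072 33.15
55.14156867892958
(106, False) [ 0.4967 -0.258   0.1449] [-1.5726  5.316  17.4075] [1.2042 0.537  0.5613] 0.009174084292960924 33.6
53.1558378372518
(108, False) [ 0.4966 -0.258   0.1449] [-2.4263  4.9608 15.6833] [1.1455 0.5357 0.9222] 0.009313960667820463 34.05
51.1848248399226
[ 245  211   21   64 1053] [254.9763 242.8158] [ 0.4939 -0.2615  0.062 ] -122.30814073549395
```

The turning moment rose from 0.1 to 0.9 N m past 102°. That is far above the 0.11 N m spring, so the plug is hard on its stop and the key is seated and gripped.

```bash
python3 - <<'E'
from plant import robot
print(robot.job_done())
E
```

```text
the job is handed in; nothing more can be done
None
```

I handed the job in at about 34 s, but I did not see the verdict: the canister stands released in the ring in line with the other two, and the key is home and still gripped, turned to the stop as judged from the turning moment, not from a picture.

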